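# Find the catch gap with a flat key and slide the cover open

### The job

The cover of the white dressing dispenser is locked by a catch behind one of its three front gaps; the gaps look alike, and the other two are blind. Take the orange key by its black grip and feel with its blade which gap gives way, without forcing it where it jams, and push the catch fully home. Then push the blue cover fully open to the dispenser's left, and leave the key lying flat on the table without disturbing the two small bottles or the loose tape roll nearby.

Things in the scene. Friction and masses are not known exactly. Their poses are not given: they have to be found in the camera images.
- dispenser: White box fixed to the table, 110 deep (x) x 170 wide (y) x 80 mm high, 88.5 with its cover. Origin: centre of its underside. Its x points level from its front (at x = -55 mm, towards the robot) to its back, y to its left seen from the front, z up. In its front three level gaps lie side by side at y = +50, 0, -50 mm, each 36 mm wide and 11 mm high (z = 40 to 51 mm).
- gap_left (a point): Centre of the mouth of the left gap (dispenser y = +50 mm), in the front face; axes as the dispenser's, so x points straight into the gap. 25 mm inside every gap stands a black block that fills it; the three look the same. One, in a different gap each time, is the catch, the other two are blind ends.
- gap_mid (a point): Centre of the mouth of the middle gap (dispenser y = 0); axes as the dispenser's.
- gap_right (a point): Centre of the mouth of the right gap (dispenser y = -50 mm); axes as the dispenser's.
- catch (a joint): The catch: 0 locked, 0.020 m when pushed fully home (along the gap, away from the front). It starts between 0 and 0.003, slides under about 3 N, stays where it is left and frees the cover only past 0.016. The blade tip stands 45 mm inside the mouth when the catch is fully home.
- blind_1 (a joint): Blind end in one of the other gaps: 0 at rest; gives like a stiff spring, 2 N per mm, and springs back. It must not be forced in beyond 0.011 m (22 N).
- blind_2 (a joint): The other blind end, same as blind_1.
- cover (a joint): The blue cover on top of the dispenser: 0 shut, 0.080 m fully open; slides along the dispenser's +y (to its left), with about 1.5 N of friction, once the catch is home.
- cover_lip (a point): Centre of the upright blue lip on the cover, 70 mm along the dispenser's x, 8 mm thick (y), from 87.5 to 113.5 mm above the table. It stands at dispenser y = -66 mm when shut and moves with the cover; behind it (at -y) 14 mm of cover remain. Push it on its right (-y) face.
- key: Flat orange key lying on the table, about 90 g, 5 mm thick: blade 24 mm wide, tip at x = +80 mm; 34 mm wide plate from x = -60 to +20 mm. Origin: underside, below the middle of the grip; x points along the blade to its tip, z up. Black upright grip on top, 50 mm long (x), 14 mm thick (y), z = 5 to 48 mm: grasp it across its thickness from above.
- key_tip (a point): End of the blade: centre of its 5 mm thickness, 80 mm ahead of the key's origin, 2.5 mm above its underside.
- tape_roll: Bystander: cream roll of surgical tape standing on end, 45 mm across, 48 mm high; origin at the centre of its underside.
- blue_vial: Bystander: small brown bottle with a blue cap, 31 mm across, 66 mm high; origin at the centre of its underside.
- dark_vial: Bystander: small dark brown bottle with a pale cap, 31 mm across, 62 mm high; origin at the centre of its underside.

How it is judged:
By the outcome, as a careful person would: the job done as asked, in the order asked, and still so for the second after the job is handed in, with the robot touching nothing.
It also fails if it takes over 72 s, if anything falls off the work surface, if the arm or the gripper's body presses on something with over 40 N, if the wrist force passes 120 N, or if a joint passes its speed limit or range.

### The arm

A 7-joint arm with a two-finger parallel gripper is mounted at the origin on a cart in front of the work surface, level with it; the furniture and walls round the work are solid. World frame = base frame: x ahead of the robot, y to its left, z up, the work surface at z = 0. Lengths are in m, angles in rad, forces in N, time in s.
With the tool pointing down it reaches from about 0.425 to 0.95 m from the base axis. Payload 4.7 kg.
Tool frame: the origin (TCP) lies on the centre line of the jaws, within the pads' length; the fingertips stand robot.nose_length ahead of it and the grasp point (between the pads) lies 8 mm behind it (robot.nose_length is the distance from the TCP to the fingertips, in m); z points along the fingers, y is the line along which they close (so a half turn about z gives the same grasp; the last joint's range is limited). The gripper opens to 85 mm and grips with 20 to 120 N. Pads are 22 mm wide; open, the fingers measure 114 mm over their backs; the gripper's body (76 mm by 85 mm) begins 54 mm behind the grasp point. The pads swing forward as they close: fully open they stand 13 mm farther back than shut.
Start: joints at [1.274, 0.469, -0.049, 1.532, 0.024, 1.141, -0.082], TCP at [0.179, -0.651, 0.242] pointing down, gripper open.
Joint ranges: [-2.59, 2.59], [-0.33, 1.99], [-1.39, 1.29], [0.1, 2.45], [-1.04, 4.18], [0.21, 1.99], [-2.66, 2.66]. Speed limits (rad/s): [2.57, 2.57, 3.14, 3.14, 3.14, 3.14, 3.14].

### API

Orientations are given as [roll, pitch, yaw] about the fixed x, y, z axes, in that order (R = Rz(yaw) Ry(pitch) Rx(roll)).
In Python, from plant import robot gives the robot as it stands. Calls block until the motion is done:
- robot.goto(position, orientation): joint-space move of the TCP to a pose.
- robot.move_straight(position, vel=0.15, attitude=None, contact_N=None): straight line of the TCP; attitude=None keeps the orientation; vel is the mean speed in m/s. With contact_N (N) it stops when the force on the tool has changed by that much, and returns True; else False.
- robot.move_joints(angles): joint-space move.
- robot.grip(opening, strength=None): opening from 0.0 (shut) to 1.0 (fully open); strength is the grip in N (None keeps the last); returns when the fingers have stopped.
- robot.sleep(seconds).
- robot.inverse_kinematics(position, orientation): joint angles nearest the present ones, or None.
- robot.sense(): the state.
- robot.grab_frame(name): name is "side" or "top" or "wrist"; returns a dict with "image" (400x640x3 uint8, red, green, blue), "range_z" (400x640 float32, m along the optical axis (not along the pixel's ray), 0 where there is no reading), "fx", "fy", "cx", "cy" (pixels), "R" (3x3) and "t" (3): a world point X has camera coordinates R X + t. Camera axes: x right, y down, z forward; pixel columns grow to the right and rows downward; lengths in m; the calibration is good to about 2 mm. The wrist camera is an equidistant fisheye: a pixel r from the principal point sees the ray r / f radians off the axis. A picture is of the moment at which its call begins.
A pose or a line that the arm cannot do raises robot.IKError and nothing moves.
- robot.close_job(): hands the job in; it is judged then, once.
The state is a dict: "t": time; "joint_pos": joint angles; "joint_velocities": joint speeds; "effort": joint torques, N m; "tcp_pos": TCP position; "tcp_rot": TCP orientation; "wrist_force": force on the tool from outside, world axes, zero at the start; "torque": the same for the moment, N m; "opening": opening from 0.0 (shut) to 1.0 (fully open); "gripper_force": force on a finger pad.
Only numpy, scipy, OpenCV 4.12 (cv2) and the standard library are available. Lean on these libraries where they do the work, as an engineer would, in place of code of your own. Each camera call takes 0.05 s, during which the arm holds its last target. There are 200 camera calls.

## Working session

There is one attempt and no reset: what is moved stays moved. The work goes in short steps, each a Python script; the robot and the scene stay as the last script left them, time stands still between calls to the robot, and variables do not carry over. Pictures are saved under pics/ and viewed, at most 10 in all, crops included, and the job is handed in when it is done.

```bash
ls; mkdir -p pics; python3 - <<'E'
from plant import robot
import cv2,numpy as np
print(robot.sense(), robot.nose_length)
for n in("top","side"):
    f=robot.grab_frame(n); cv2.imwrite(f"pics/{n}0.png",f["image"][:,:,::-1]); np.save(f"pics/{n}0.npy",f,allow_pickle=True)
    print(n,f["fx"],f["fy"],f["cx"],f["cy"],f["R"],f["t"])
E
```

```text
pics
{'t': 0.0, 'joint_pos': array([ 1.27409011,  0.46948041, -0.04861739,  1.53368605,  0.02407262,
        1.14103752, -0.08229659]), 'joint_velocities': array([-4.63615005e-04, -1.52757797e-03,  8.65062369e-05, -4.84878175e-04,
       -1.45940491e-03, -1.28709709e-03, -2.83733645e-04]), 'effort': array([-5.38153108e-04, -5.10321164e+01, -4.63050941e-02, -2.37720591e+01,
        1.07973485e-02,  7.35097710e-03,  2.82678222e-06]), 'tcp_pos': array([ 0.17849501, -0.6503786 ,  0.24123855]), 'tcp_rot': array([-3.13956611e+00,  4.08930370e-05,  2.67849718e-01]), 'wrist_force': array([ 0.30316579, -0.32120048,  0.55628726]), 'torque': array([-0.00570196, -0.03257929, -0.01602304]), 'gripper_force': 0.0, 'opening': 1.0017918657347944} 0.011
top 424.1709499185021 424.1709499185021 327.97871489903235 196.56103655186962 [[-0.13673744 -0.99059971 -0.00388398]
 [-0.96946498  0.13462378 -0.20497337]
 [ 0.20356944 -0.02426215 -0.97875984]] [0.33820148 0.52240038 0.89685472]
side 412.2936953014374 412.2936953014374 312.27402525171965 206.04951382274388 [[-0.94450806 -0.32773774 -0.0221922 ]
 [-0.17580545  0.56141028 -0.8086476 ]
 [ 0.27748326 -0.75987267 -0.58787462]] [0.61213162 0.03202326 1.11119543]
```

View pics/top0.png

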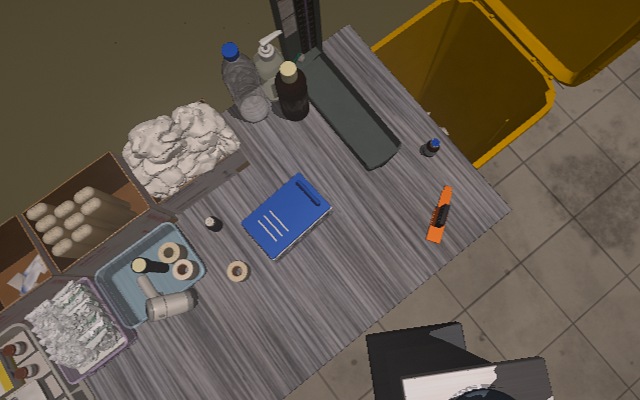

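View pics/side0.png

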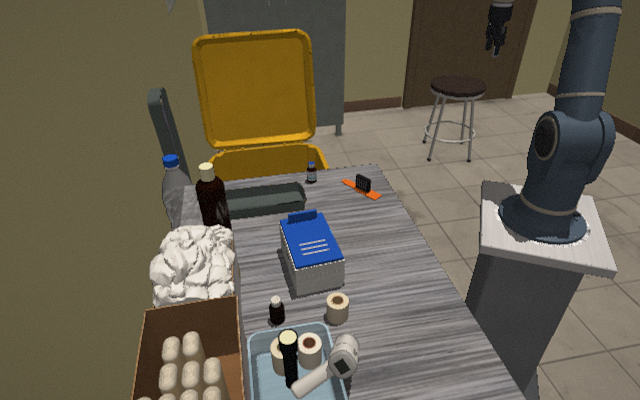

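The top view shows the cover at about (287,217) with its lip at (308,192), and the key at (440,215). The blue vial is at (430,147), the dark vial at (213,224) and the tape roll at (237,271). The side view agrees, with the dispenser front facing the robot. Next I'll measure their positions.

```bash
cat > h.py <<'E'
import cv2,numpy as np
def cast(f,uv,z):
    uv=np.atleast_2d(uv).astype(float); R=f["R"];c=-R.T@f["t"]
    d=np.c_[(uv[:,0]-f["cx"])/f["fx"],(uv[:,1]-f["cy"])/f["fy"],np.ones(len(uv))]@R
    return c+d*((z-c[2])/d[:,2])[:,None]
def pts(f,mask):  # depth points
    v,u=np.nonzero(mask&(f["range_z"]>0)); z=f["range_z"][v,u]
    return (np.c_[(u-f["cx"])/f["fx"]*z,(v-f["cy"])/f["fy"]*z,z]-f["t"])@f["R"]
def hsv(f): return cv2.cvtColor(f["image"],cv2.COLOR_RGB2HSV)
def mask(f,lo,hi,roi):
    m=cv2.inRange(hsv(f),np.array(lo),np.array(hi))>0
    k=np.zeros_like(m);k[roi[2]:roi[3],roi[0]:roi[1]]=1
    return m&k
def big(m):
    cs,_=cv2.findContours(m.astype(np.uint8),cv2.RETR_EXTERNAL,cv2.CHAIN_APPROX_NONE)
    return max(cs,key=cv2.contourArea)[:,0]
def rect(xy):
    r=cv2.minAreaRect((xy[:,:2]*1000).astype(np.float32)); b=cv2.boxPoints(r)/1000
    return np.array(r[0])/1000,r[1],r[2],b
E
python3 - <<'E'
from h import *
np.set_printoptions(precision=4,suppress=True)
R={"top":dict(c=(225,345,165,265),k=(420,460,180,248)),"side":dict(c=(270,350,200,270),k=(335,390,170,202))}
for n in R:
    f=np.load(f"pics/{n}0.npy",allow_pickle=True).item()
    m=mask(f,(105,120,60),(125,255,255),R[n]["c"]); c=big(m)
    print(n,"cover",*rect(cast(f,c,.0885))[:3]); P=pts(f,m); print(" z pct",np.percentile(P[:,2],[5,25,50,75,95,99.5]))
    top=m&(f["range_z"]>0); 
    Q=P[abs(P[:,2]-.0885)<.007]; print(" depth rect",*rect(Q))
    L=P[P[:,2]>.1]; print(" lip pts",len(L),L.mean(0) if len(L) else 0)
    m=mask(f,(3,150,90),(20,255,255),R[n]["k"]); v,u=np.nonzero(m)
    K=cast(f,np.c_[u,v],.005); print(" key",len(K),*rect(K))
    ctr,sz,_,b=rect(K); 
    e=b[1]-b[0]; g=b[2]-b[1]; a=e if np.hypot(*e)>np.hypot(*g) else g; a=a/np.hypot(*a); nrm=np.array([-a[1],a[0]])
    s=(K[:,:2]-ctr)@a; w=(K[:,:2]-ctr)@nrm
    print(" axis",a,np.degrees(np.arctan2(a[1],a[0])))
    for lo in np.arange(-.08,.08,.01):
        q=w[(s>=lo)&(s<lo+.01)]
        if len(q): print("  %.3f w %.4f..%.4f"%(lo,q.min(),q.max()))
    k=np.zeros(m.shape,bool);r=R[n]["k"];k[r[2]:r[3],r[0]:r[1]]=1
    G=pts(f,k&(f["image"].max(2)<70)); G=G[(G[:,2]>.03)&(G[:,2]<.06)]; print(" grip",len(G),G.mean(0),*rect(G)[:3],np.percentile(G[:,2],[50,95]))
E
```

```text
top cover [0.5309 0.3596] (105.301025390625, 167.2781982421875) 34.625186920166016
 z pct [0.0856 0.0872 0.0883 0.0894 0.0916 0.1142]
 depth rect [0.5312 0.36  ] (105.55134582519531, 167.21026611328125) 34.76732635498047 [[0.4402 0.3986]
 [0.5356 0.2612]
 [0.6223 0.3214]
 [0.5269 0.4588]]
 lip pts 116 [0.568  0.3059 0.1124]
 key 494 [0.4987 0.0071] (33.71451950073242, 138.06036376953125) 63.76015090942383 [[ 0.4293  0.0225]
 [ 0.5531 -0.0385]
 [ 0.568  -0.0083]
 [ 0.4442  0.0528]]
 axis [ 0.897  -0.4421] -26.23985
  -0.070 w -0.0166..0.0165
  -0.060 w -0.0164..0.0169
  -0.050 w -0.0161..0.0165
  -0.040 w -0.0165..0.0169
  -0.030 w -0.0169..0.0169
  -0.020 w -0.0154..0.0159
  -0.010 w -0.0151..0.0169
  -0.000 w -0.0155..0.0159
  0.010 w 0.0035..0.0108
  0.020 w -0.0115..0.0114
  0.030 w -0.0119..0.0117
  0.040 w -0.0122..0.0111
  0.050 w -0.0120..0.0108
  0.060 w -0.0088..0.0088
 grip 164 [0.4889 0.0141 0.0451] [0.4897 0.0127] (14.600801467895508, 49.117820739746094) 63.61048126220703 [0.0463 0.0496]
side cover [0.5319 0.3558] (105.39791107177734, 189.41978454589844) 34.7908821105957

[... 224 characters left out ...]
64  0.3087 0.1076]
 key 197 [0.4933 0.0093] (34.664459228515625, 139.66748046875) 63.893165588378906 [[ 0.423   0.0245]
 [ 0.5484 -0.0369]
 [ 0.5636 -0.0058]
 [ 0.4382  0.0556]]
 axis [ 0.898 -0.44 ] -26.106821
  -0.070 w -0.0148..0.0173
  -0.060 w -0.0149..0.0173
  -0.050 w -0.0151..0.0173
  -0.040 w -0.0173..0.0173
  -0.030 w -0.0133..0.0153
  -0.020 w 0.0072..0.0173
  -0.010 w 0.0071..0.0173
  -0.000 w 0.0070..0.0153
  0.010 w 0.0008..0.0153
  0.020 w -0.0120..0.0111
  0.030 w -0.0121..0.0111
  0.040 w -0.0122..0.0111
  0.050 w -0.0123..0.0110
  0.060 w -0.0082..0.0068
 grip 112 [0.484  0.0168 0.0411] [0.4845 0.0149] (15.10925579071045, 48.80758285522461) 66.06804656982422 [0.0424 0.0477]
```

```bash
cat >> h.py <<'E'
D=np.array([.5292,.3605]); YD=np.radians(34.6)
XD=np.array([np.cos(YD),np.sin(YD)]); LD=np.array([-XD[1],XD[0]])
KEY=np.array([.487,.0126]); YK=np.radians(-26.2)
def W(x,y,z): return [*(D+x*XD+y*LD),z]
E
python3 - <<'E'
from h import *
np.set_printoptions(precision=4,suppress=True)
f=np.load("pics/top0.npy",allow_pickle=True).item()
for n,r in dict(tape=(224,252,258,286),dark=(203,226,214,234),blue=(418,442,136,160)).items():
    k=np.zeros((400,640),bool);k[r[2]:r[3],r[0]:r[1]]=1
    P=pts(f,k);P=P[P[:,2]>.03]; c=P[P[:,2]>P[:,2].max()-.012][:,:2]; c=(c.min(0)+c.max(0))/2
    print(n,P[:,2].max(),c,"disp",(c-D)@XD,(c-D)@LD)
from plant import robot
o=[np.pi,0,YK]
for p,oo in (([*KEY,.022],o),([*KEY,.15],o),*((W(-.165-d,y,.065),[np.pi,0,YD]) for y in(-.05,0,.05) for d in (0,-.07))):
    q=robot.inverse_kinematics(p,oo); print(q)
E
```

```text
tape 0.051806766433342574 [0.4288 0.4845] disp -0.012218211274227814 0.15902832791324198
dark 0.0654549698384701 [0.5437 0.5321] disp 0.10937442393570082 0.13296130677215326
blue 0.06835056727651186 [0.6539 0.0057] disp -0.09884100756103954 -0.362871694124899
[ 0.1099  0.5074 -0.2763  2.137   0.2658  0.5289 -2.392 ]
[ 0.35    0.3283 -0.5534  2.0421  0.2315  0.831  -2.3648]
[ 0.0082  0.5101 -0.7339  2.1172  0.5308  0.7024 -2.0467]
[-0.0508  0.5938 -0.7029  1.961   0.5394  0.7812 -2.0319]
[ 0.0357  0.5764 -0.9171  2.1177  0.6721  0.7683 -2.2814]
[-0.0345  0.6501 -0.861   1.9616  0.6647  0.8394 -2.231 ]
[-0.1757  0.5204 -0.7682  2.1177  0.5568  0.7126 -2.2805]
[-0.1821  0.6189 -0.7774  1.9599  0.5985  0.8071 -2.2654]
```

```bash
cat >> h.py <<'E'
PI=np.pi
OK=[PI,0,YK+PI]; OD=[PI,0,YD+PI-2*PI]
E
python3 - <<'E'
from h import *
from plant import robot
np.set_printoptions(precision=4,suppress=True)
for p,oo in (([*KEY,.022],OK),*((W(-.165-d,y,.065),OD) for y in(-.05,0,.05) for d in (0,-.07))):
    print(robot.inverse_kinematics(p,oo))
robot.grip(.6,70)
robot.goto([*KEY,.13],OK)
f=robot.grab_frame("wrist"); cv2.imwrite("pics/w1.png",f["image"][:,:,::-1]); 
print(robot.sense()["t"],robot.sense()["tcp_pos"],robot.sense()["joint_pos"])
E
```

```text
[ 0.3607  0.5677 -0.5958  2.123   0.5571  0.6073  0.4821]
[ 0.1894  0.6185 -0.9935  2.1088  0.735   0.8103  0.9105]
[ 0.2351  0.8409 -1.1834  1.9471  0.9281  1.0393  0.7931]
[ 0.1951  0.7321 -1.1805  2.111   0.8838  0.9265  0.6722]
[ 0.1457  0.8372 -1.1833  1.9531  0.9266  1.0354  0.7002]
[ 0.0888  0.7357 -1.1806  2.106   0.8854  0.9302  0.5679]
[ 0.0527  0.8399 -1.1834  1.9486  0.9277  1.0382  0.6098]
3.2 [0.4873 0.0116 0.1299] [ 0.6486  0.4769 -0.9552  2.0446  0.5107  0.8749  0.5169]
```

View pics/w1.png

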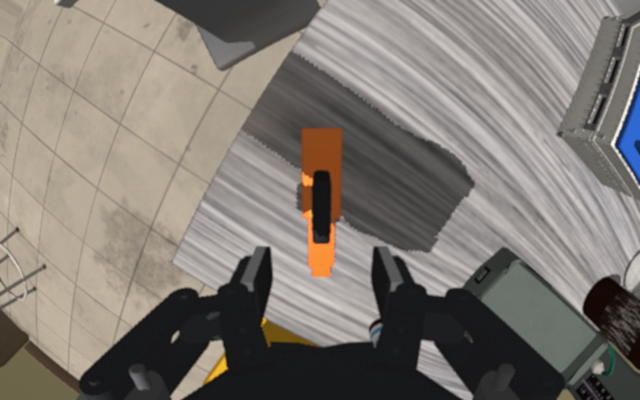

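The wrist view shows the grip at (322,205), centred between the jaws and parallel to them, with the blade tip at (320,275). I'll grasp it, lift it and check the key for droop.

```bash
python3 - <<'E'
from h import *
from plant import robot
np.set_printoptions(precision=4,suppress=True)
robot.move_straight([*KEY,.022],vel=.1)
print(robot.sense()["tcp_pos"])
robot.grip(0,70); s=robot.sense(); print(s["opening"],s["gripper_force"],s["tcp_pos"],s["wrist_force"])
robot.move_straight([*KEY,.12],vel=.15)
robot.goto(W(-.195,-.05,.12),OD)
robot.move_straight(W(-.195,-.05,.065),vel=.1)
s=robot.sense(); print(s["t"],s["tcp_pos"],s["tcp_rot"],s["joint_pos"],s["wrist_force"])
for n in("side","top","wrist"):
    f=robot.grab_frame(n); np.save(f"pics/{n}2.npy",f,allow_pickle=True); cv2.imwrite(f"pics/{n}2.png",f["image"][:,:,::-1])
    if n!="wrist":
        # predicted tip & mouths in pixels
        for nm,p in (("tip",W(-.115,-.05,.0455)),*((f"gap{y}",W(-.055,y,.0455)) for y in(.05,0,-.05))):
            c=f["R"]@np.array(p)+f["t"]; print(n,nm,f["fx"]*c[0]/c[2]+f["cx"],f["fy"]*c[1]/c[2]+f["cy"])
a=cv2.imread("pics/side2.png")[150:350,230:430]; b=cv2.imread("pics/wrist2.png")
cv2.imwrite("pics/s2c.png",cv2.resize(a,(600,600),interpolation=cv2.INTER_CUBIC))
E
```

```text
[0.4874 0.0127 0.0225]
0.155119778945968 68.55149388313293 [0.4873 0.0125 0.0225] [-0.7277 -0.4616  5.7813]
7.225 [0.3974 0.2087 0.0652] [ 3.1415  0.0005 -2.5383] [ 0.2742  0.6288 -1.0915  2.1708  0.793   0.8219  0.8441] [-0.9713  1.2968 -0.6882]
side tip 348.908564255689 228.87634066346646
side gap0.05 338.6531690631083 260.6618949026449
side gap0 331.9131820444112 246.49340021851154
side gap-0.05 325.6969451090366 233.42590917886344
top tip 338.38528501852915 240.98016952597854
top gap0.05 286.64888977082234 251.53466003406712
top gap0 303.5411850261165 236.26361562384767
top gap-0.05 320.1923286668705 221.21057811911876
```

View pics/s2c.png

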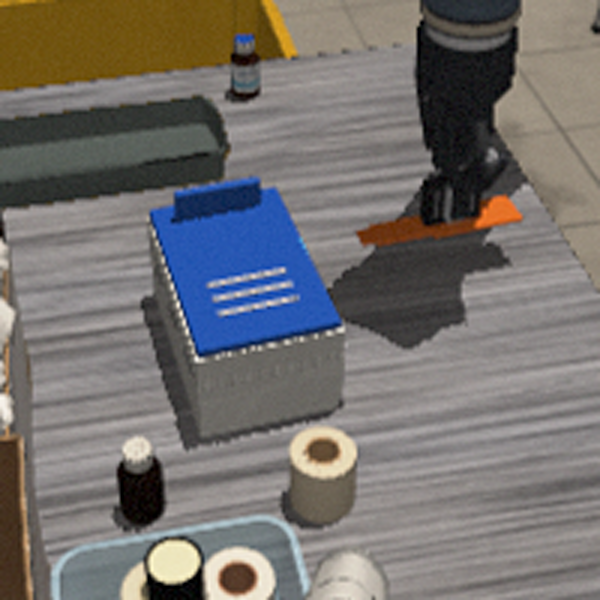

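View pics/wrist2.png

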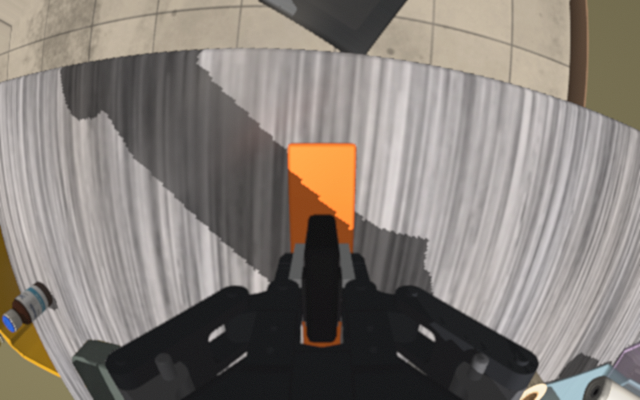

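The side crop puts the blade tip at (358,240), which is full-frame (349,230). I predicted (349,229), so the key sits as planned, straight in the jaws. I'll check its tilt and lateral position against the dispenser by depth, then probe.

```bash
cat >> h.py <<'E'
def probe(robot,y,tip_z=.0455,N=8,depth=.044,x_off=0):
    """tip to `depth` inside gap at dispenser y; returns (contact, tip depth, force along -x)"""
    z=tip_z-.0025+.022
    robot.move_straight(W(-.055-.08-.012,y,z),vel=.1); robot.sleep(.3)
    f0=robot.sense()["wrist_force"]
    hit=robot.move_straight(W(-.055-.08+depth,y,z),vel=.025,contact_N=N)
    s=robot.sense(); d=(s["tcp_pos"][:2]-D)@XD+.135
    return hit,round(d,4),s["wrist_force"]-f0,s["tcp_pos"][2],s["t"]
E
python3 - <<'E'
from h import *
from plant import robot
np.set_printoptions(precision=4,suppress=True)
for n in("side","top"):
    f=np.load(f"pics/{n}2.npy",allow_pickle=True).item()
    m=mask(f,(3,150,60),(20,255,255),(330,460,190,300)); m=cv2.erode(m.astype(np.uint8),np.ones((2,2)))>0
    P=pts(f,m); x=(P[:,:2]-D)@XD; y=(P[:,:2]-D)@LD
    c=np.linalg.lstsq(np.c_[x+.155,y+.05,np.ones(len(x))],P[:,2],rcond=None)[0]
    t=x>-.165+.025
    print(n,len(P),"x",x.min(),x.max(),"blade y",y[t].min(),y[t].max(),"slopes/z",c)
print(probe(robot,-.05))
E
```

```text
side 257 x -0.2535711448353652 -0.11832096593268686 blade y -0.05592592681833199 -0.0347673206537683 slopes/z [-0.0013 -0.0004  0.0469]
top 132 x -0.15828809682500586 -0.11749896074323664 blade y -0.060455274821660306 -0.042312958322529216 slopes/z [-0.158   0.3339  0.0518]
(True, np.float64(0.026), array([-4.9618, -4.258 ,  3.2681]), np.float64(0.06413256215570197), 9.825)
```

```bash
cat >> h.py <<'E'
def out(robot,y,z=.065): robot.move_straight(W(-.055-.08-.012,y,z),vel=.1)
E
python3 - <<'E'
from h import *
from plant import robot
np.set_printoptions(precision=4,suppress=True)
out(robot,-.05); s=robot.sense(); print(s["wrist_force"],s["tcp_pos"])
r=probe(robot,0); print(r)
if r[1]<.036:
    out(robot,0); r=probe(robot,.05); print(r)
E
```

```text
[ 0.2358  0.1822 -0.7535] [0.4374 0.2361 0.0653]
(False, np.float64(0.0439), array([-1.0633, -2.3862,  0.3984]), np.float64(0.06492121050749954), 13.7)
```

The right gap jammed at 26 mm, while the middle one slid freely under about 3 N, so the catch is in the middle. Now I'll push it to its stop.

```bash
python3 - <<'E'
from h import *
from plant import robot
np.set_printoptions(precision=4,suppress=True)
f0=robot.sense()["wrist_force"]
h=robot.move_straight(W(-.135+.056,0,.065),vel=.02,contact_N=12)
s=robot.sense(); print(h,(s["tcp_pos"][:2]-D)@XD+.135,s["wrist_force"]-f0,s["tcp_pos"],s["t"])
robot.sleep(.2); s=robot.sense(); print((s["tcp_pos"][:2]-D)@XD+.135,s["wrist_force"])
f=robot.grab_frame("top"); np.save("pics/top3.npy",f,allow_pickle=True)
f=robot.grab_frame("side"); cv2.imwrite("pics/s3c.png",cv2.resize(f["image"][150:350,230:430,::-1],(600,600),interpolation=cv2.INTER_CUBIC))
E
```

```text
True 0.04375275793707767 [ 2.151   0.6478 -0.541 ] [0.4541 0.3087 0.0643] 14.0083
0.04251490242317632 [ 0.1545 -0.4797 -0.7974]
```

View pics/s3c.png

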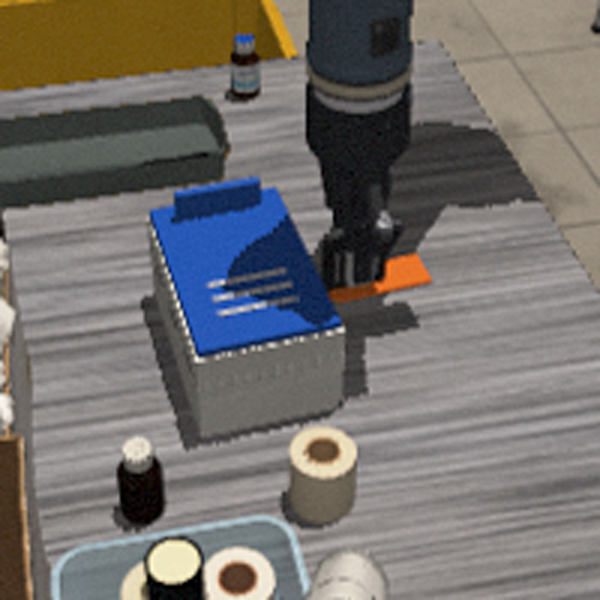

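The side view shows the blade deep in the middle gap, with the key level and the bystanders in place. I'll press once more, slowly, to confirm the stop.

```bash
python3 - <<'E'
from h import *
from plant import robot
np.set_printoptions(precision=4,suppress=True)
for N in (15,22):
    h=robot.move_straight(W(-.135+.050,0,.065),vel=.01,contact_N=N)
    s=robot.sense(); print(h,(s["tcp_pos"][:2]-D)@XD+.135,s["wrist_force"],s["tcp_pos"],s["t"])
f=robot.grab_frame("side"); 
m=mask(f,(3,150,60),(20,255,255),(330,460,190,300)); P=pts(f,m); print("key rear x (disp)",np.percentile((P[:,:2]-D)@XD,1))
E
```

```text
True 0.0443753869755444 [-1.2972 -1.7283  4.1262] [0.4546 0.309  0.0641] 14.9833
False 0.044713311853957965 [-10.7758  -9.4902  13.1805] [0.4548 0.3093 0.0647] 15.8
key rear x (disp) -0.17005879293531118
```

```bash
python3 - <<'E'
from h import *
from plant import robot
np.set_printoptions(precision=4,suppress=True)
s=robot.sense(); print(s["wrist_force"],s["tcp_pos"],s["tcp_rot"],s["opening"])
w=robot.grab_frame("wrist"); w2=np.load("pics/wrist2.npy",allow_pickle=True).item()
for f in (w2,w):
    m=mask(f,(3,130,60),(20,255,255),(260,380,100,300)); v,u=np.nonzero(m); print("wrist rear row",np.percentile(v,1),"u",u.min(),u.max())
f=robot.grab_frame("side"); m=mask(f,(3,150,60),(20,255,255),(330,460,190,300)); P=pts(f,m)
x=(P[:,:2]-D)@XD; y=(P[:,:2]-D)@LD; print(len(x),np.percentile(x,[0,5,25,50,75,100]),np.percentile(y,[0,50,100]))
t=abs(y)<.03; c=np.polyfit(x[t],P[t,2],1); print("pitch slope",c)
cv2.imwrite("pics/w4.png",w["image"][:,:,::-1])
E
```

```text
[-11.2466  -8.9982  13.3854] [0.4548 0.3093 0.0647] [-3.1329 -0.0391 -2.5368] 0.15362675146472482
wrist rear row 144.0 u 287 355
wrist rear row 144.0 u 288 355
228 [-0.1754 -0.1501 -0.139  -0.1246 -0.1031 -0.0698] [-0.0718  0.0087  0.0192]
pitch slope [-0.03    0.0442]
```

View pics/w4.png

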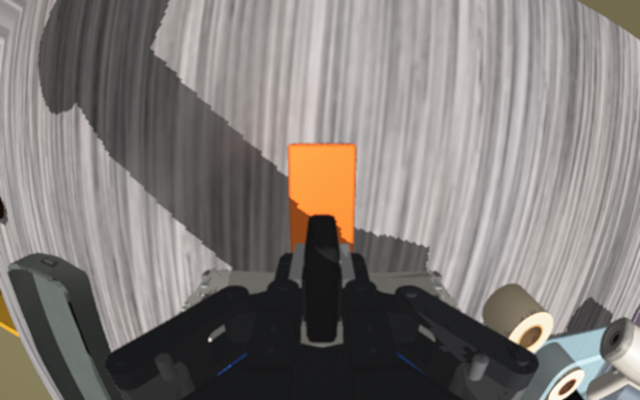

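The wrist view shows the key still seated as grasped: the rear edge is at row 144, unchanged, and the grip is at (320,280). It hasn't slipped, and the catch took 14 N axial without moving, so it's home. I'll withdraw and lay the key back at its free spot.

```bash
python3 - <<'E'
from h import *
from plant import robot
np.set_printoptions(precision=4,suppress=True)
robot.move_straight(W(-.135+.040,0,.065),vel=.05); 
robot.move_straight(W(-.21,0,.065),vel=.15,attitude=OD); robot.move_straight(W(-.21,0,.12),vel=.15)
s=robot.sense(); print(s["tcp_rot"],s["wrist_force"],s["t"])
robot.goto([*KEY,.12],OK)
robot.move_straight([*KEY,.03],vel=.15); robot.sleep(.2)
h=robot.move_straight([*KEY,.0215],vel=.02,contact_N=4); s=robot.sense(); print(h,s["tcp_pos"],s["wrist_force"])
robot.grip(.45); robot.sleep(.2)
robot.move_straight([*KEY,.14],vel=.15)
robot.grip(0)
f=robot.grab_frame("side"); m=mask(f,(3,150,60),(20,255,255),(335,395,165,205)); P=pts(f,m)
print("key z",np.percentile(P[:,2],[2,50,98]),rect(cast(f,np.argwhere(m)[:,::-1],.005))[:3])
print(robot.sense()["t"])
for y in(-.12,.03): print(robot.inverse_kinematics(W(0,y,.108),[PI,0,YD+PI-2*PI]),robot.inverse_kinematics(W(0,y,.108),[PI,0,YD-PI/2]))
E
```

```text
[ 3.1415  0.0001 -2.5385] [-0.6507 -0.2996 -1.5475] 17.7333
True [0.4871 0.0124 0.0225] [-0.9948 -0.0101  4.5247]
key z [0.0006 0.0041 0.0083] (array([0.4939, 0.0105]), (36.13504409790039, 139.6722869873047), 63.9486083984375)
22.1167
[ 0.2149  0.8588 -1.112   1.6714  0.8335  1.1602  1.052 ] [ 0.2952  1.0276 -1.3553  1.6673  1.0347  1.3367  2.4982]
[-0.0114  0.8364 -1.1011  1.7003  0.8171  1.1378  0.8202] [ 0.0727  1.0046 -1.3436  1.696   1.017   1.3123  2.2623]
```

```bash
python3 - <<'E'
from h import *
from plant import robot
np.set_printoptions(precision=4,suppress=True)
robot.goto(W(0,-.12,.2),OD); robot.move_straight(W(0,-.12,.107),vel=.15); robot.sleep(.2)
h=robot.move_straight(W(0,.03,.107),vel=.05,contact_N=12)
s=robot.sense(); print(h,(s["tcp_pos"][:2]-D)@LD,s["wrist_force"],s["t"])
h=robot.move_straight(W(0,.03,.107),vel=.02,contact_N=15)
s=robot.sense(); print(h,(s["tcp_pos"][:2]-D)@LD,s["wrist_force"],s["t"])
f=robot.grab_frame("side"); cv2.imwrite("pics/s5.png",cv2.resize(f["image"][150:350,200:440,::-1],(720,600)))
E
```

```text
True -0.0043561666793821355 [ 0.6368 -1.283   1.4588] 26.2583
True -0.004476486134280901 [ 2.0736 -0.6237  1.3945] 26.9667
```

View pics/s5.png

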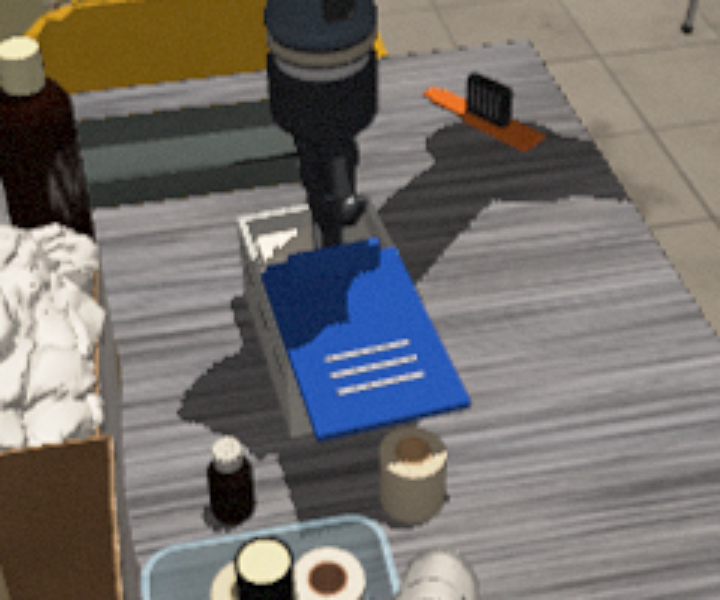

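The side view shows the cover slid left, with its left edge at (320–470, 430–405), the dispenser open, and the tape and vials untouched. It stopped at TCP y = -4.4 mm, where I predicted -4.5 mm for fully open. I'll back away, verify and hand in.

```bash
python3 - <<'E'
from h import *
from plant import robot
np.set_printoptions(precision=4,suppress=True)
robot.move_straight(W(0,-.02,.107),vel=.05); robot.move_straight(W(0,-.02,.25),vel=.15)
robot.goto(W(-.1,-.2,.3),OD); robot.sleep(.3)
for n,c,k in(("top",(190,345,165,330),(420,460,180,248)),("side",(250,370,190,300),(335,395,165,205))):
    f=robot.grab_frame(n); P=pts(f,mask(f,(105,120,60),(125,255,255),c)); Q=P[abs(P[:,2]-.0885)<.006]; L=P[P[:,2]>.1]
    print(n,"cover y",np.percentile((Q[:,:2]-D)@LD,[.5,99.5]),"lip y",((L[:,:2]-D)@LD).mean() if len(L) else None)
    m=mask(f,(3,150,60),(20,255,255),k); print(" key",rect(cast(f,np.argwhere(m)[:,::-1],.005))[:3])
    if n=="top":
        for nm,r in dict(tape=(224,252,258,286),dark=(203,226,214,234),blue=(418,442,136,160)).items():
            q=np.zeros((400,640),bool);q[r[2]:r[3],r[0]:r[1]]=1
            P=pts(f,q);P=P[P[:,2]>.03]; b=P[P[:,2]>P[:,2].max()-.012][:,:2]; print(nm,P[:,2].max(),(b.min(0)+b.max(0))/2)
print(robot.sense()["t"])
E
```

```text
top cover y [-0.0039  0.1605] lip y 0.012769637384259859
 key (array([0.4987, 0.0078]), (33.73237609863281, 138.69276428222656), 63.7672004699707)
tape 0.0933227605194536 [0.426  0.4709]
dark 0.06473808810453152 [0.5437 0.5325]
blue 0.504080986647351 [0.5277 0.1424]
side cover y [0.0013 0.1654] lip y 0.0176524015423867
 key (array([0.4939, 0.0105]), (36.13504409790039, 139.6722869873047), 63.9486083984375)
29.825
```

```bash
python3 -c "
from plant import robot
print(robot.close_job())"
```

```text
the job is handed in; nothing more can be done
None
```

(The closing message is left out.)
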